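# Close up a row of stock bins on the medicine counter and clamp the stop

### The arm

A 6-joint arm with a two-finger parallel gripper is mounted at the origin on the work surface. World frame = base frame: x ahead of the robot, y to its left, z up, the work surface at z = 0. Lengths are in m, angles in degrees, forces in N, time in s.
With the tool pointing down it reaches from about 0.35 to 0.875 m from the base axis. Payload 4.2 kg.
Tool frame: the origin (TCP) lies midway between the tips of the shut fingers; the grasp point (between the pads) lies 19 mm behind it; z points along the fingers, y is the line along which they close (so a half turn about z gives the same grasp; the last joint's range is limited). The gripper opens to 87 mm and grips with 3 to 60 N. Pads are 19 mm wide; open, the fingers measure 117 mm over their backs; the gripper's body (75 mm by 190 mm) begins 51 mm behind the grasp point.
Start: joints at [86.322, 22.042, 0.453, 0, -68.411, -14.817], TCP at [0.198, 0.593, 0.223] pointing down, gripper open.
Joint ranges: [-179.83, 179.83], [-69.29, 118.12], [-61.27, 80.66], [-181.25, 117.63], [-171.15, -9.14], [-177.46, 177.46]. Speed limits (degrees/s): [159.86, 159.86, 180, 180, 180, 180].

### API

Orientations are given as a 3x3 rotation matrix whose columns are the frame's x, y, z axes.
In Python, from station import r, cams gives the robot as it stands.
- The arm moves only by the tool play_rows, never from a script. Its argument "commands" is text: rows parted by semicolons, each of 6 numbers parted by spaces: the shift along the world's x, y, z normalised to -1 to 1, where 1 is 30 mm, then the turn, a rotation vector about the world's x, y, z normalised to -1 to 1, where 1 is 0.15 rad. A call has 1 to 20 rows; each row shifts and turns the commanded pose from where the row before left it; what a row does not reach is not made up. A row lasts 1/10 s, in which the tool goes at most 50 mm and 8.59 degrees, less where a joint would pass 70% of its speed; a pose out of reach is approached as far as the arm can. A call with a number of a shift or a turn outside -1 to 1 is refused whole. A call with a gripper value outside its range is refused whole. "grip" is the finger opening in mm, from 0 to 87, set as the call begins (left out, the last holds). The fingers move at their own pace and stop on an object; the grip force is fixed at half the most. Time passes only in rows, so rows that do not move let the fingers close. It gives the time, the measured TCP pose, the force, the opening and the grip force at its end, in the units of the state.
- r.sense(): the state, without advancing time (a new reading comes with each control period).
- cams.capture(name): name is "scene" or "top"; returns (picture, depth): 480x640x3 uint8, blue, green, red; 480x640 float32, m along the optical axis (not along the pixel's ray), 0 where there is no reading.
- cams.camera_info(name): a dict with "mtx" (3x3 intrinsics, pixels), "k1" (the pictures are not rectified: a ray, as slopes to the right and down, at radius r is drawn at 1 + k1 r^2 times it, then the intrinsics apply), "R" (3x3) and "t" (3): a world point X has camera coordinates R X + t. Camera axes: x right, y down, z forward; pixel columns grow to the right and rows downward; lengths in m; the calibration is good to about 2 mm. A picture is of the moment at which its call begins. camera_info takes no time and is no camera call.
- r.finish_job(): hands the job in; it is judged then, once.
The state is a dict: "time_s": time; "joints": joint angles; "joint_velocities": joint speeds; "effort": joint torques, N m; "tcp_pos": TCP position; "ee_rot": TCP orientation; "wrist_force": force on the tool from outside, world axes, zero at the start; "moment": the same for the moment, N m; "gripper_width": opening from 0.0 (shut) to 1.0 (fully open); "gripper_force": force on a finger pad.
Only numpy, scipy, OpenCV 4.12 (cv2) and the standard library are available. Lean on these libraries where they do the work, as an engineer would, in place of code of your own. Each camera call takes 0.05 s, during which the arm holds its last target. There are 200 camera calls.

### The job

Release the clamp lever of the sliding stop and slide the stop away to make room, then stand every loose blue bin in the row beside the fixed bin (any order), low fronts facing the front like the fixed bin's and lined up with it, each butted flush against its neighbour with no gap. Bring the stop up snug against the last bin while its lever is still released, then lock the lever again. Do not knock over the bottles and the jar.

Things in the scene. Friction and masses are not known exactly. Their poses are not given: they have to be found in the camera images.
- rail: Fixed bin rail: aluminium bar 20 mm wide, 18 mm high, behind the row (rail x = 35 to 55 mm), with a fixed bin (46 mm wide, like the loose ones) at its right end. Origin: on the counter, mid-depth of the fixed bin's left face, where the row begins. x to the back, y along the row towards the stop, z up. Row's middle line: x = 0; a bin in line clears the bar by 3 mm. Bins stand on the counter (z = 0).
- stop (a joint): Sliding stop on the rail: the clear distance (m) along the rail's y from the fixed bin's left face to the stop's face; 0 to 0.28. Slides against about 1.5 N when the lever is released (plus 8 N per m/s); held fast while it is locked.
- stop_face (a point): Middle of the stop's face that bears on the last bin, on the row's middle line, 28 mm above the counter: a steel plate 60 mm deep, 8 mm thick, 3 to 53 mm above the counter; behind it a steel foot 66 mm long (along y), up to 21 mm high.
- stop_knob (a point): Top centre of the stop's black grip post, by which it is slid: 14 x 14 mm square, sides along the rail's x and y, top 63 mm and foot 21 mm above the counter, on the row's middle line, centred 27 mm behind the stop's face (12 mm clear of the plate).
- lever (a joint): Clamp lever on the stop, rad: 0 = locked, leaning 0.6 rad to the back (rail +x); 1.2 = released, leaning 0.6 rad to the front. Axis along the rail's y, 35 mm above the counter at rail x = 45 mm, 58 mm behind the stop's face. Needs 1 to 4 N at the ball (most near locked), stays where left. The clamp grips below about 0.72 rad.
- lever_ball (a point): Centre of the black ball (18 mm diameter) at the lever's end, 55 mm from the lever's axis on a round 10 mm rod: 80 mm above the counter at either end of its swing, 90 mm at the middle.
- bin_a: Loose open stock bin, blue plastic, a narrow one, vials fixed inside (None if absent). 64 mm deep (x), 46 mm wide (y); side and back walls 45 mm high, front wall 22 mm with a paper label. Grip tab upright in its middle: 10 mm thick (x), 32 mm wide (y), 75 mm high, its top 30 mm clear above the walls. Origin: centre of the underside; x to its back, z up. 0.11 to 0.22 kg.
- bin_b: Loose open stock bin, blue plastic, a narrow one, vials fixed inside (None if absent). 64 mm deep (x), 46 mm wide (y); side and back walls 45 mm high, front wall 22 mm with a paper label. Grip tab upright in its middle: 10 mm thick (x), 32 mm wide (y), 75 mm high, its top 30 mm clear above the walls. Origin: centre of the underside; x to its back, z up. 0.11 to 0.22 kg.
- bin_c: Loose open stock bin, blue plastic, a wide one, vials fixed inside (None if absent). 64 mm deep (x), 60 mm wide (y); side and back walls 45 mm high, front wall 22 mm with a paper label. Grip tab upright in its middle: 10 mm thick (x), 32 mm wide (y), 75 mm high, its top 30 mm clear above the walls. Origin: centre of the underside; x to its back, z up. 0.11 to 0.22 kg.
- bin_d: Loose open stock bin, blue plastic, a wide one, vials fixed inside (None if absent). 64 mm deep (x), 60 mm wide (y); side and back walls 45 mm high, front wall 22 mm with a paper label. Grip tab upright in its middle: 10 mm thick (x), 32 mm wide (y), 75 mm high, its top 30 mm clear above the walls. Origin: centre of the underside; x to its back, z up. 0.11 to 0.22 kg.
- bin_a_front (a point): Middle of the low front wall of bin_a, 32 mm in front of its origin and 11 mm above its underside.
- bin_b_front (a point): Middle of the low front wall of bin_b, 32 mm in front of its origin and 11 mm above its underside.
- bin_c_front (a point): Middle of the low front wall of bin_c, 32 mm in front of its origin and 11 mm above its underside.
- bin_d_front (a point): Middle of the low front wall of bin_d, 32 mm in front of its origin and 11 mm above its underside.
- brown_bottle: Bystander: amber bottle 64 mm in diameter, 150 mm high. Origin: centre of the underside.
- pill_jar: Bystander: white jar 60 mm in diameter, 85 mm high. Origin: centre of the underside.
- alcohol: Bystander: white bottle 68 mm in diameter, 160 mm high. Origin: centre of the underside.
Not all that is in view belongs to the job. Leave any red look-alike of the bin_c alone.

How it is judged (in metres and radians):
On the way, in this order (a step that is already met when the one before it is completed fails the run):
1. the clamp lever has been released (over 0.9 rad) (value of joint lever above 0.9 rad), for 0.1 s.
2. all the bins stand flush in the row and the stop is snug against the last one, with the lever still released (x of bin_a in the frame of rail between -0.008 and 0.008 m and angle between the y axis of each of bin_a, bin_b, bin_c, bin_d and the y axis of rail, either way round below 0.06 rad and angle between each of bin_a, bin_b, bin_c, bin_d's own z axis and vertical below 0.06 rad and height (world z) of each of bin_a, bin_b, bin_c, bin_d below 0.005 m and x of each of bin_a_front, bin_b_front, bin_c_front, bin_d_front in the frame of rail below -0.02 m and (y of bin_a in the frame of rail between 0.02 and 0.026 m or y of bin_a in the frame of bin_b between 0.043 and 0.049 m or y of bin_a in the frame of bin_c between 0.05 and 0.056 m or y of bin_a in the frame of bin_d between 0.05 and 0.056 m) and x of bin_b in the frame of rail between -0.008 and 0.008 m and (y of bin_b in the frame of rail between 0.02 and 0.026 m or y of bin_b in the frame of bin_a between 0.043 and 0.049 m or y of bin_b in the frame of bin_c between 0.05 and 0.056 m or y of bin_b in the frame of bin_d between 0.05 and 0.056 m) and x of bin_c in the frame of rail between -0.008 and 0.008 m and (y of bin_c in the frame of rail between 0.027 and 0.033 m or y of bin_c in the frame of bin_a between 0.05 and 0.056 m or y of bin_c in the frame of bin_b between 0.05 and 0.056 m or y of bin_c in the frame of bin_d between 0.057 and 0.063 m) and x of bin_d in the frame of rail between -0.008 and 0.008 m and (y of bin_d in the frame of rail between 0.027 and 0.033 m or y of bin_d in the frame of bin_a between 0.05 and 0.056 m or y of bin_d in the frame of bin_b between 0.05 and 0.056 m or y of bin_d in the frame of bin_c between 0.057 and 0.063 m) and (y of stop_face in the frame of bin_a between 0.02 and 0.026 m or y of stop_face in the frame of bin_b between 0.02 and 0.026 m or y of stop_face in the frame of bin_c between 0.027 and 0.033 m or y of stop_face in the frame of bin_d between 0.027 and 0.033 m) and value of joint lever above 0.75 rad), for 0.2 s.
At the end, for the whole second after the job is handed in: Each bin on the counter within 8 mm of the row's middle line, square within 0.06 rad, low front to the front, gap to its right-hand neighbour under 3 mm; the stop within 3 mm of the last bin; lever locked (under 0.15 rad); all at rest (x of bin_a in the frame of rail between -0.008 and 0.008 m and angle between the y axis of each of bin_a, bin_b, bin_c, bin_d and the y axis of rail, either way round below 0.06 rad and angle between each of bin_a, bin_b, bin_c, bin_d's own z axis and vertical below 0.06 rad and height (world z) of each of bin_a, bin_b, bin_c, bin_d below 0.005 m and x of each of bin_a_front, bin_b_front, bin_c_front, bin_d_front in the frame of rail below -0.02 m and (y of bin_a in the frame of rail between 0.02 and 0.026 m or y of bin_a in the frame of bin_b between 0.043 and 0.049 m or y of bin_a in the frame of bin_c between 0.05 and 0.056 m or y of bin_a in the frame of bin_d between 0.05 and 0.056 m) and x of bin_b in the frame of rail between -0.008 and 0.008 m and (y of bin_b in the frame of rail between 0.02 and 0.026 m or y of bin_b in the frame of bin_a between 0.043 and 0.049 m or y of bin_b in the frame of bin_c between 0.05 and 0.056 m or y of bin_b in the frame of bin_d between 0.05 and 0.056 m) and x of bin_c in the frame of rail between -0.008 and 0.008 m and (y of bin_c in the frame of rail between 0.027 and 0.033 m or y of bin_c in the frame of bin_a between 0.05 and 0.056 m or y of bin_c in the frame of bin_b between 0.05 and 0.056 m or y of bin_c in the frame of bin_d between 0.057 and 0.063 m) and x of bin_d in the frame of rail between -0.008 and 0.008 m and (y of bin_d in the frame of rail between 0.027 and 0.033 m or y of bin_d in the frame of bin_a between 0.05 and 0.056 m or y of bin_d in the frame of bin_b between 0.05 and 0.056 m or y of bin_d in the frame of bin_c between 0.057 and 0.063 m) and (y of stop_face in the frame of bin_a between 0.02 and 0.026 m or y of stop_face in the frame of bin_b between 0.02 and 0.026 m or y of stop_face in the frame of bin_c between 0.027 and 0.033 m or y of stop_face in the frame of bin_d between 0.027 and 0.033 m) and value of joint lever below 0.15 rad and linear speed of each of bin_a, bin_b, bin_c, bin_d below 0.02 m/s); the robot touches nothing.
It fails at once if a bottle or the jar is knocked over (angle between any of brown_bottle, alcohol, pill_jar's own z axis and vertical above 0.7 rad).
Of bin_a, bin_b, bin_c, bin_d only 3 to 4 are there at a start; the rules pass over those that are not, and their reading is None.
At some moment in a run one of bin_a, bin_b, bin_c, bin_d may be knocked a few centimetres aside while the robot is not near it.
It also fails if it takes over 210 s, if anything falls off the work surface, if the arm or the gripper's body presses on something with over 40 N, if the wrist force passes 120 N, or if a joint passes its speed limit or range.

## Working session

There is one attempt and no reset: what is moved stays moved. The work goes in short steps, Python scripts to look and compute and a tool call to move; the robot and the scene stay as the last step left them, time stands still between calls to the robot, and variables do not carry over. Pictures are saved under pics/ and viewed, at most 14 in all, crops included, and the job is handed in when it is done.

Besides the shell and the picture viewer there is one more tool, called after "Emit:" as name(argument=value, ...) on one line, values as JSON. play_rows: Moves the arm, as the interface text tells. Scaled input: -1 to 1 covers 30 mm each way for a shift and 0.15 rad each way for a turn. Its arguments: {"type":"object","properties":{"commands":{"type":"string"},"grip":{"type":"number"}},"required":["commands"]}

```bash
mkdir -p pics; ls; cat > h.py <<'E'
import numpy as np, cv2
from station import r, cams
def snap(n):
    im,d=cams.capture(n); return im,d,cams.camera_info(n)
def und(px,ci):
    K=np.array(ci["mtx"]); p=np.atleast_2d(np.array(px,float)); k=ci["k1"]
    return cv2.undistortPoints(p[:,None,:],K,np.array([k,0,0,0,0.]))[:,0,:]
def pts_from_depth(d,ci):
    v,u=np.nonzero(d>0); s=und(np.c_[u,v],ci); z=d[v,u]
    X=(np.c_[s,np.ones(len(s))]*z[:,None]-np.array(ci["t"]).ravel())@np.array(ci["R"])
    out=np.full(d.shape+(3,),np.nan); out[v,u]=X; return out
def onplane(px,h,ci):
    s=und(px,ci); R=np.array(ci["R"]); t=np.array(ci["t"]).ravel()
    C=-R.T@t; D=np.c_[s,np.ones(len(s))]@R
    return C+D*((h-C[2])/D[:,2])[:,None]
E
python3 - <<'E'
from h import *
print(r.sense())
for n in("scene","top"):
    im,d,ci=snap(n); cv2.imwrite(f"pics/{n}0.png",im); np.savez(f"{n}0.npz",im=im,d=d)
    print(n,ci, (d>0).mean())
E
```

```text
pics
{'time_s': 0.0, 'joints': array([ 8.63231639e+01,  2.20913562e+01,  3.79391504e-01, -2.85520453e-02,
       -6.84128963e+01, -1.48164691e+01]), 'joint_velocities': array([-0.08213323,  0.07915858,  0.02486579, -0.04296509, -0.00650616,
       -0.03520461]), 'effort': array([-5.48005446e-04, -3.90668964e+01,  1.87402761e+01,  4.21992436e+00,
        1.10252472e-02, -1.90599062e-04]), 'tcp_pos': array([0.19803934, 0.59214719, 0.22145184]), 'ee_rot': array([[ 9.48302426e-01, -3.17367525e-01, -6.02169349e-04],
       [-3.17368077e-01, -9.48300007e-01, -2.14498883e-03],
       [ 1.09712600e-04,  2.22520744e-03, -9.99997518e-01]]), 'wrist_force': array([ 0.66343075, -1.19082705, -0.98774997]), 'moment': array([ 0.01314729, -0.02049443, -0.02772025]), 'gripper_force': 0.0, 'gripper_width': 0.9996388595418209}
scene {'mtx': array([[548.30342392,   0.        , 318.45847496],
       [  0.        , 548.30342392, 233.35806844],
       [  0.        ,   0.        ,   1.        ]]), 'k1': 0.026064277849968488, 'R': array([[-0.53394629,  0.84536578, -0.01606436],
       [ 0.65755449,  0.40322795, -0.63641913],
       [-0.53152935, -0.35037682, -0.77117613]]), 't': array([ 0.35034706, -0.26741921,  1.45316813])} 0.9963639322916666
top {'mtx': array([[453.97367817,   0.        , 320.54190341],
       [  0.        , 453.97367817, 243.05477602],
       [  0.        ,   0.        ,   1.        ]]), 'k1': -0.03596105894915637, 'R': array([[-0.01179215, -0.9998963 ,  0.00826645],
       [-0.98211707,  0.01002819, -0.18800398],
       [ 0.18790159, -0.0103356 , -0.98213348]]), 't': array([-0.08149686,  0.52426021,  1.12987247])} 0.9960677083333334
```

```bash
sleep 1
```

```text
(no output)
```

View pics/scene0.png

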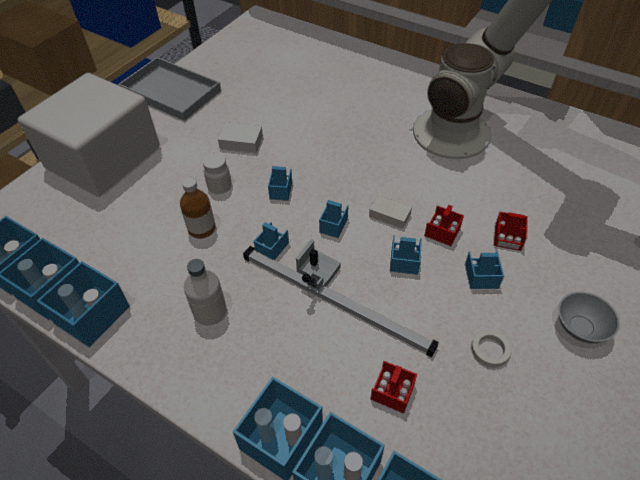

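View pics/top0.png

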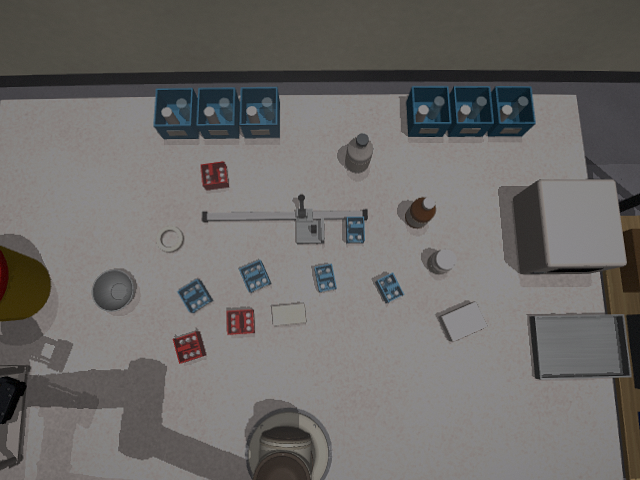

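Scene: the rail runs along world y at top-image row 215 (columns 205–365), with the fixed bin at (355,230) and the stop at (310,230). The lever ball is at (301,198). The loose blue bins are at (195,295) and (255,275), both wide, and (325,278) and (388,288), both narrow. The red bins are decoys.

```bash
cat > m.py <<'E'
from h import *
def cloud(n):
    im,d,ci=snap(n); return im,pts_from_depth(d,ci),ci
def bins(im,P,lo=60,small=True):
    hsv=cv2.cvtColor(im,cv2.COLOR_BGR2HSV)
    m=((hsv[...,0]>92)&(hsv[...,0]<118)&(hsv[...,1]>90)&(hsv[...,2]>lo*0.6)).astype(np.uint8)
    m2=cv2.morphologyEx(m,cv2.MORPH_CLOSE,np.ones((5,5)))
    n,l,st,c=cv2.connectedComponentsWithStats(m2)
    out=[]
    for i in range(1,n):
        if not 150<st[i,4]<1800: continue
        s=(l==i)
        Q=P[s&(m>0)]; A=P[s]; Q=Q[~np.isnan(Q[:,0])]
        if len(Q)<60 or np.median(Q[:,0])>0.75: continue
        rim=Q[(Q[:,2]>0.036)&(Q[:,2]<0.053)]; tab=Q[Q[:,2]>0.066]
        if len(tab)<4 or len(rim)<10: continue
        tp=np.median(tab[:,2])
        r1=cv2.minAreaRect(rim[:,:2].astype(np.float32)*1000); r2=cv2.minAreaRect(tab[:,:2].astype(np.float32)*1000)
        out.append((np.round(c[i]),r1,r2,tp,len(rim),len(tab),Q))
    return out
if __name__=="__main__":
    for n in("top","scene"):
        im,P,ci=cloud(n)
        print(n)
        for b in bins(im,P):
            f=lambda q:(np.round(q[0],0),np.round(q[1],0),round(q[2]))
            print(b[0],"rim",*f(b[1]),"tab",*f(b[2]),round(b[3],3),b[4],b[5])
E
python3 m.py
python3 - <<'E'
from h import *
z=np.load("top0.npz"); a=cv2.resize(z['im'][180:310,160:420],None,fx=3,fy=3,interpolation=cv2.INTER_CUBIC)
cv2.imwrite("pics/t1.png",a)
E
```

```text
top
[355. 229.] rim [ 562. -179.] [45. 63.] 89 tab [ 563. -179.] [31.  9.] 87 0.076 67 47
[254. 277.] rim [442.  85.] [60. 59.] 24 tab [441.  85.] [ 9. 32.] 24 0.076 76 49
[325. 279.] rim [435. -98.] [61. 45.] 11 tab [435. -98.] [ 9. 31.] 11 0.076 60 47
[389. 287.] rim [ 407. -264.] [60. 45.] 25 tab [ 408. -266.] [ 7. 31.] 25 0.076 64 39
[194. 296.] rim [394. 240.] [61. 59.] 30 tab [392. 240.] [ 9. 31.] 36 0.077 85 50
scene
[492.   5.] rim [-545. -118.] [ 9. 50.] 2 tab [-538. -110.] [21. 77.] 1 0.078 11 169
[563.  14.] rim [-543.   94.] [12. 80.] 1 tab [-333.  129.] [452.  85.] 9 0.106 18 778
[280. 183.] rim [ 410. -263.] [66. 47.] 26 tab [ 408. -264.] [18. 32.] 27 0.071 192 73
[333. 219.] rim [441. -96.] [62. 46.] 11 tab [439. -97.] [13. 31.] 8 0.072 214 79
[271. 241.] rim [ 566. -178.] [66. 48.] 1 tab [ 565. -178.] [32. 14.] 89 0.073 230 83
[406. 255.] rim [446.  86.] [66. 60.] 24 tab [445.  86.] [14. 31.] 29 0.073 246 94
[484. 271.] rim [397. 241.] [64. 61.] 32 tab [395. 240.] [13. 33.] 34 0.073 312 97
```

View pics/t1.png

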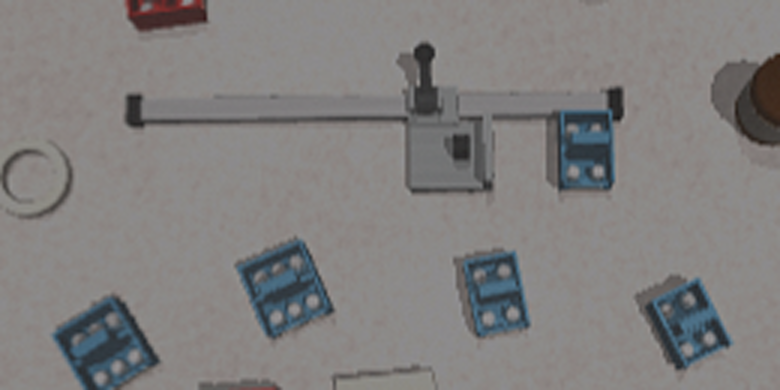

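```bash
cat > m2.py <<'E'
from m import *
T=cloud("top"); S=cloud("scene")
C=[(564,-179),(443,85),(437,-97),(408,-265),(395,240)]; A=[0,24,11,25,32]
for (im,P,ci) in (T,S):
    Q=P.reshape(-1,3); ok=~np.isnan(Q[:,0]); Q=Q[ok]; col=im.reshape(-1,3)[ok].astype(int)
    for c,a in zip(C,A):
        v=(Q[:,:2]*1000-c); t=np.radians(a); x=v@[np.cos(t),np.sin(t)]; y=v@[-np.sin(t),np.cos(t)]
        o=[]
        for s in(-1,1):
            k=(x*s>28)&(x*s<35)&(abs(y)<12); o.append(np.round(np.percentile(Q[k,2],[60,90]),3) if k.sum() else None)
        print(c,"neg-end z",o[0],"pos-end z",o[1])
    # rail: bright gray top z .014-.022
    k=(abs(Q[:,2]-.018)<.003)&(Q[:,0]>.57)&(Q[:,0]<.65)&(Q[:,1]>-.2)&(Q[:,1]<.25)&(abs(col.max(1)-col.min(1))<30)
    R=Q[k]; vx,vy,x0,y0=cv2.fitLine(R[:,:2].astype(np.float32),cv2.DIST_HUBER,0,.01,.01).ravel()
    print("rail",k.sum(),"angle",np.degrees(np.arctan2(-vx/vy*1,1)),"x at y=0",x0-vx/vy*y0, np.percentile(R[:,0],[5,95]),np.percentile(R[:,1],[0,100]))
    reg=(Q[:,0]>.5)&(Q[:,0]<.7)&(Q[:,1]>-.15)&(Q[:,1]<.02)
    dark=col.max(1)<60
    for nm,k in (("knob",reg&dark&(abs(Q[:,2]-.063)<.004)&(Q[:,0]<.6)),("ball",reg&dark&(Q[:,2]>.078)&(Q[:,0]>.6)),("plate",reg&(abs(Q[:,2]-.053)<.004)&~dark&(Q[:,0]<.605))):
        B=Q[k]; print(nm,k.sum(), B.min(0).round(3) if len(B) else'',B.max(0).round(3) if len(B) else'', np.median(B,0).round(3))
    for nm,b in (("jar",(.4,.52,-.42,-.32)),("brown",(.52,.66,-.4,-.28)),("alc",(.66,.85,-.28,-.12))):
        k=(Q[:,0]>b[0])&(Q[:,0]<b[1])&(Q[:,1]>b[2])&(Q[:,1]<b[3])&(Q[:,2]>.04); B=Q[k]
        print(nm,B.min(0).round(3),B.max(0).round(3),np.median(B,0).round(3))
E
python3 m2.py
```

```text
(564, -179) neg-end z [0.021 0.025] pos-end z [0.043 0.046]
(443, 85) neg-end z [0.021 0.024] pos-end z [0.045 0.047]
(437, -97) neg-end z [0.022 0.026] pos-end z [0.046 0.048]
(408, -265) neg-end z [0.021 0.024] pos-end z [0.019 0.048]
(395, 240) neg-end z [0.022 0.024] pos-end z [0.038 0.045]
rail 833 angle 0.27364218 x at y=0 0.60547805 [0.58548776 0.61559533] [-0.19834686  0.23194245]
knob 25 [ 0.555 -0.073  0.06 ] [ 0.568 -0.063  0.067] [ 0.561 -0.068  0.063]
ball 34 [ 0.628 -0.046  0.079] [ 0.642 -0.03   0.094] [ 0.635 -0.038  0.089]
plate 63 [ 0.53  -0.094  0.049] [ 0.604 -0.037  0.057] [ 0.56  -0.091  0.054]
jar [ 0.445 -0.42   0.04 ] [ 0.5   -0.372  0.092] [ 0.47  -0.394  0.084]
brown [ 0.568 -0.38   0.041] [ 0.633 -0.317  0.154] [ 0.59  -0.34   0.105]
alc [ 0.726 -0.224  0.04 ] [ 0.792 -0.157  0.166] [ 0.748 -0.188  0.111]
(564, -179) neg-end z [0.019 0.021] pos-end z [0.035 0.043]
(443, 85) neg-end z None pos-end z [0.026 0.042]
(437, -97) neg-end z [0.019 0.02 ] pos-end z [0.027 0.041]
(408, -265) neg-end z [0.019 0.02 ] pos-end z [0.027 0.041]
(395, 240) neg-end z [0.018 0.02 ] pos-end z [0.027 0.042]
rail 1651 angle -0.25948322 x at y=0 0.6099064 [0.57939722 0.62017791] [-0.19995097  0.23100851]
knob 38 [ 0.558 -0.076  0.059] [ 0.572 -0.061  0.064] [ 0.567 -0.068  0.062]
ball 61 [ 0.632 -0.044  0.078] [ 0.649 -0.029  0.092] [ 0.642 -0.036  0.086]
plate 92 [ 0.533 -0.097  0.049] [ 0.594 -0.087  0.055] [ 0.565 -0.091  0.052]
jar [ 0.448 -0.42   0.04 ] [ 0.507 -0.368  0.089] [ 0.485 -0.389  0.076]
brown [ 0.574 -0.376  0.04 ] [ 0.637 -0.315  0.154] [ 0.615 -0.336  0.096]
alc [ 0.733 -0.223  0.04 ] [ 0.8   -0.156  0.162] [ 0.777 -0.177  0.105]
```

Emit:
play_rows(commands="0.74 -1 0 0 0 -0.416;0.74 -1 0 0 0 -0.416;0.74 -1 0 0 0 -0.416;0.74 -1 0 0 0 -0.416;0.74 -1 0 0 0 -0.416;0.74 -1 0 0 0 -0.416;0.74 -1 0 0 0 -0.416;0.74 -1 0 0 0 -0.416;0.74 -1 0 0 0 -0.416;0.74 -1 0 0 0 -0.416;0.74 -1 0 0 0 -0.416;0.74 -1 0 0 0 -0.416;0.74 -1 0 0 0 -0.416;0.74 -1 0 0 0 -0.416;0.74 -1 0 0 0 -0.416;0.74 -1 0 0 0 -0.416;0.74 -1 0 0 0 -0.416;0.74 -1 0 0 0 -0.416;0.74 -1 0 0 0 -0.416;0.74 -1 0 0 0 -0.416", grip=40)

```text
time_s: 2.3
tcp_pos: [0.643, -0.0087, 0.2225]
ee_rot: [[-0.003, -1.0, -0.0], [-1.0, 0.003, 0.0], [-0.0, 0.0, -1.0]]
wrist_force: [-0.2, 0.7, 0.2]
gripper_width: 0.463
gripper_force: 0.0
```

Emit:
play_rows(commands="-0.07 -0.94 0 0 0 0;0 0 -1 0 0 0;0 0 -1 0 0 0;0 0 -1 0 0 0;0 0 -1 0 0 0;0 0 -0.6 0 0 0;0 0 -0.4 0 0 0;0 0 0 0 0 0;0 0 0 0 0 0")

```text
time_s: 3.2
tcp_pos: [0.6409, -0.0355, 0.0733]
ee_rot: [[0.0, -1.0, 0.001], [-1.0, -0.0, -0.0], [0.0, -0.001, -1.0]]
wrist_force: [0.3, 0.3, 0.2]
gripper_width: 0.457
gripper_force: 0.0
```

Emit:
play_rows(commands="-0.15 0 0 0 0 0;-0.15 0 0 0 0 0;-0.15 0 0 0 0 0;-0.15 0 0 0 0 0;-0.15 0 0 0 0 0;-0.15 0 0 0 0 0;-0.15 0 0 0 0 0;-0.15 0 0 0 0 0;-0.15 0 0 0 0 0;-0.15 0 0 0 0 0;-0.15 0 0 0 0 0;-0.15 0 0 0 0 0;-0.15 0 0 0 0 0;-0.15 0 0 0 0 0;-0.15 0 0 0 0 0;-0.15 0 0 0 0 0;0 0 0 0 0 0;0 0 0 0 0 0")

```text
time_s: 5.0
tcp_pos: [0.5683, -0.0355, 0.0728]
ee_rot: [[0.0, -1.0, 0.001], [-1.0, -0.0, 0.0], [-0.0, -0.001, -1.0]]
wrist_force: [1.9, 0.0, 0.1]
gripper_width: 0.46
gripper_force: 1.0
```

Emit:
play_rows(commands="0.25 0 0 0 0 0;0 0 0.6 0 0 0;0 0 1 0 0 0;0 0 1 0 0 0;-1 0 1 0 0 0;-1 0 1 0 0 0;-1 0 1 0 0 0;-1 0 0 0 0 0;-1 0 0 0 0 0;-1 0 0 0 0 0;0 0 0 0 0 0")

```text
time_s: 6.1
tcp_pos: [0.3918, -0.036, 0.2404]
ee_rot: [[0.0, -1.0, -0.003], [-1.0, -0.0, 0.0], [-0.0, 0.003, -1.0]]
wrist_force: [0.8, 0.3, 0.5]
gripper_width: 0.46
gripper_force: 0.0
```

```bash
python3 m2.py | grep -v neg; python3 - <<'E'
from h import *
im,_,_=snap("scene"); cv2.imwrite("pics/s2.png",cv2.resize(im[170:380,200:520],None,fx=2,fy=2,interpolation=cv2.INTER_CUBIC))
E
```

```text
rail 850 angle -0.2645239 x at y=0 0.605562 [0.5845729  0.61580998] [-0.19830759  0.23198102]
knob 26 [ 0.555 -0.073  0.061] [ 0.596 -0.035  0.067] [ 0.561 -0.068  0.064]
ball 0   [nan nan nan]
plate 69 [ 0.531 -0.094  0.05 ] [ 0.604 -0.026  0.057] [ 0.563 -0.091  0.054]
jar [ 0.444 -0.42   0.04 ] [ 0.501 -0.372  0.092] [ 0.47  -0.394  0.085]
brown [ 0.568 -0.38   0.04 ] [ 0.632 -0.317  0.157] [ 0.59  -0.34   0.104]
alc [ 0.727 -0.224  0.04 ] [ 0.794 -0.157  0.165] [ 0.748 -0.187  0.111]
rail 1598 angle -0.76913136 x at y=0 0.60882306 [0.57979536 0.61976893] [-0.19957994  0.23116699]
knob 59 [ 0.56  -0.074  0.059] [ 0.6   -0.033  0.066] [ 0.57  -0.064  0.062]
ball 0   [nan nan nan]
plate 96 [ 0.534 -0.096  0.049] [ 0.603 -0.032  0.054] [ 0.565 -0.091  0.052]
jar [ 0.448 -0.42   0.04 ] [ 0.505 -0.369  0.09 ] [ 0.485 -0.389  0.075]
brown [ 0.575 -0.378  0.04 ] [ 0.636 -0.314  0.153] [ 0.615 -0.335  0.096]
alc [ 0.732 -0.222  0.04 ] [ 0.8   -0.156  0.163] [ 0.776 -0.177  0.105]
  return _methods._mean(a, axis=axis, dtype=dtype,
  ret = um.true_divide(
```

View pics/s2.png

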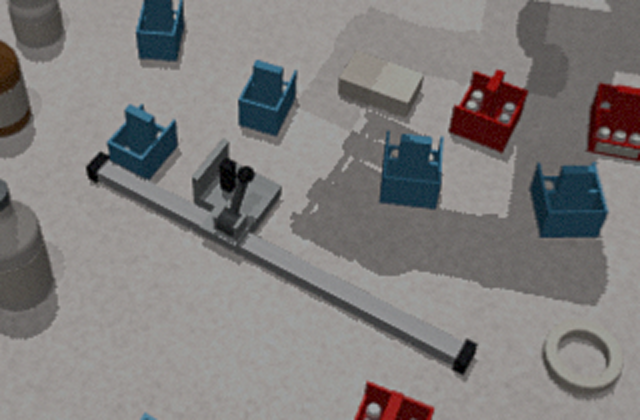

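The lever now leans to the front (ball at (245,173) in the crop), so it is released. Next I grip the knob.

Emit:
play_rows(commands="1 -0.2 0 0 0 0;1 -0.2 0 0 0 0;1 -0.2 0 0 0 0;1 -0.2 0 0 0 0;1 -0.27 0 0 0 0;0.73 0 -0.4 0 0 0;0 0 -1 0 0 0;0 0 -1 0 0 0;0 0 -1 0 0 0;0 0 -1 0 0 0;0 0 -1 0 0 0;0 0 -0.6 0 0 0;0 0 -0.4 0 0 0;0 0 -0.4 0 0 0;0 0 0 0 0 0;0 0 0 0 0 0")

```text
time_s: 7.85
tcp_pos: [0.5682, -0.0676, 0.0368]
ee_rot: [[0.0, -1.0, 0.001], [-1.0, -0.0, -0.0], [0.0, -0.001, -1.0]]
wrist_force: [0.7, -0.3, 1.4]
gripper_width: 0.459
gripper_force: 0.0
```

Emit:
play_rows(commands="0 0 0 0 0 0;0 0 0 0 0 0;0 0 0 0 0 0;0 0 0 0 0 0;0 0 0 0 0 0", grip=5)

```text
time_s: 8.35
tcp_pos: [0.5641, -0.0679, 0.0366]
ee_rot: [[-0.001, -1.0, -0.007], [-1.0, 0.001, -0.0], [0.0, 0.007, -1.0]]
wrist_force: [-6.9, 0.9, 5.6]
gripper_width: 0.16
gripper_force: 30.0
```

Emit:
play_rows(commands="-0.1 0 0 0 0 0;0 0.2 0 0 0 0;0 0.4 0 0 0 0;0 0.4 0 0 0 0;0 0.4 0 0 0 0;0 0.4 0 0 0 0;0 0.4 0 0 0 0;0 0.4 0 0 0 0;0 0.4 0 0 0 0;0 0.4 0 0 0 0;0 0.4 0 0 0 0;0 0.4 0 0 0 0;0 0.4 0 0 0 0;0 0.4 0 0 0 0;0 0.4 0 0 0 0;0 0.4 0 0 0 0;0 0.4 0 0 0 0;0 0.4 0 0 0 0;0 0 0 0 0 0")

```text
time_s: 10.25
tcp_pos: [0.5636, 0.1328, 0.0366]
ee_rot: [[0.001, -1.0, -0.001], [-1.0, -0.001, 0.001], [-0.001, 0.001, -1.0]]
wrist_force: [-6.6, 1.5, 5.7]
gripper_width: 0.161
gripper_force: 30.0
```

Emit:
play_rows(commands="0 0.1 0 0 0 0;0 0.1 0 0 0 0;0 0 0 0 0 0;0 0 0 0 0 0")

```text
time_s: 10.65
tcp_pos: [0.5636, 0.1377, 0.0366]
ee_rot: [[0.0, -1.0, -0.001], [-1.0, -0.0, 0.001], [-0.001, 0.001, -1.0]]
wrist_force: [-6.1, 0.6, 6.0]
gripper_width: 0.155
gripper_force: 30.0
```

Emit:
play_rows(commands="0 0 0 0 0 0;0 0 0 0 0 0;0 0 0.3 0 0 0;0 0 1 0 0 0;0 0 1 0 0 0;0 0 1 0 0 0;-0.5 -1 0.4 0 0 0.16;-0.5 -1 0 0 0 0.16;-0.5 -1 0 0 0 0.16;-0.5 -1 0 0 0 0.16;-0.5 -1 0 0 0 0.16;-0.5 -1 0 0 0 0.16;-0.5 -1 0 0 0 0.16;-0.6 -0.8 0 0 0 0.16;0 0 0 0 0 0;0 0 0 0 0 0", grip=50)

```text
time_s: 12.25
tcp_pos: [0.4424, -0.0979, 0.1484]
ee_rot: [[0.19, -0.982, 0.003], [-0.982, -0.19, 0.0], [0.0, -0.003, -1.0]]
wrist_force: [0.6, -0.3, -0.2]
gripper_width: 0.576
gripper_force: 0.0
```

```bash
python3 m.py; python3 m2.py 2>/dev/null| grep -E "knob"
```

```text
top
[359. 227.] rim [ 564. -180.] [61. 43.] 2 tab [ 563. -181.] [26. 10.] 90 0.076 45 40
[390. 287.] rim [ 407. -265.] [60. 45.] 25 tab [ 407. -265.] [ 7. 31.] 25 0.076 67 39
[193. 296.] rim [393. 240.] [62. 58.] 33 tab [393. 240.] [10. 30.] 35 0.076 79 54
scene
[499.   6.] rim [-545. -100.] [97.  8.] 90 tab [-272.   13.] [624. 101.] 22 0.08 16 293
[566.  15.] rim [-543.  105.] [ 9. 56.] 0 tab [-537.  106.] [24. 63.] 4 0.108 14 603
[280. 183.] rim [ 413. -263.] [64. 46.] 26 tab [ 411. -263.] [14. 31.] 34 0.073 187 73
[333. 219.] rim [441. -97.] [63. 47.] 10 tab [438. -97.] [12. 32.] 8 0.072 211 78
[271. 241.] rim [ 566. -179.] [63. 48.] 1 tab [ 566. -178.] [35. 11.] 89 0.072 228 85
[406. 255.] rim [446.  86.] [64. 60.] 23 tab [445.  85.] [14. 30.] 28 0.073 251 85
[484. 271.] rim [397. 241.] [65. 61.] 32 tab [396. 241.] [12. 33.] 33 0.072 312 99
knob 0   [nan nan nan]
knob 0   [nan nan nan]
```

Emit:
play_rows(commands="-0.15 0 -1 0 0 0;0 0 -1 0 0 0;0 0 -0.7 0 0 0;0 0 -0.4 0 0 0;0 0 -0.17 0 0 0;0 0 0 0 0 0;0 0 0 0 0 0")

```text
time_s: 13.15
tcp_pos: [0.4378, -0.0973, 0.05]
ee_rot: [[0.191, -0.981, 0.001], [-0.981, -0.191, 0.0], [0.0, -0.001, -1.0]]
wrist_force: [0.2, 0.2, 0.3]
gripper_width: 0.57
gripper_force: 0.0
```

Emit:
play_rows(commands="0 0 0 0 0 0;0 0 0 0 0 0;0 0 0 0 0 0;0 0 0 0 0 0;0 0 0 0 0 0;0 0 0 0 0 0", grip=0)

```text
time_s: 13.75
tcp_pos: [0.4368, -0.0977, 0.0495]
ee_rot: [[0.191, -0.982, -0.0], [-0.982, -0.191, -0.0], [-0.0, 0.0, -1.0]]
wrist_force: [-1.3, 0.2, 0.7]
gripper_width: 0.113
gripper_force: 6.0
```

Emit:
play_rows(commands="0 0 0 0 0 0;0 0 0.5 0 0 0;0 0 0.8 0 0 0;0 0 0.7 0 0 0;0.6 -0.1 0 0 0 -0.16;0.6 -0.1 0 0 0 -0.16;0.6 -0.2 0 0 0 -0.16;0.6 -0.2 0 0 0 -0.16;0.6 -0.1 0 0 0 -0.16;0.6 -0.1 0 0 0 -0.16;0.4 -0.1 0 0 0 -0.16;0.2 -0.1 0 0 0 -0.16;0 0 0 0 0 0;0 0 0 0 0 0")

```text
time_s: 15.15
tcp_pos: [0.5621, -0.1276, 0.109]
ee_rot: [[-0.0, -1.0, -0.002], [-1.0, 0.0, 0.0], [-0.0, 0.002, -1.0]]
wrist_force: [-0.8, 0.6, -1.3]
gripper_width: 0.113
gripper_force: 30.0
```

```bash
python3 - <<'E'
from m import *
im,_,_=snap("scene"); cv2.imwrite("pics/s3.png",cv2.resize(im[170:380,200:520],None,fx=2,fy=2,interpolation=cv2.INTER_CUBIC))
E
```

```text
(no output)
```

View pics/s3.png

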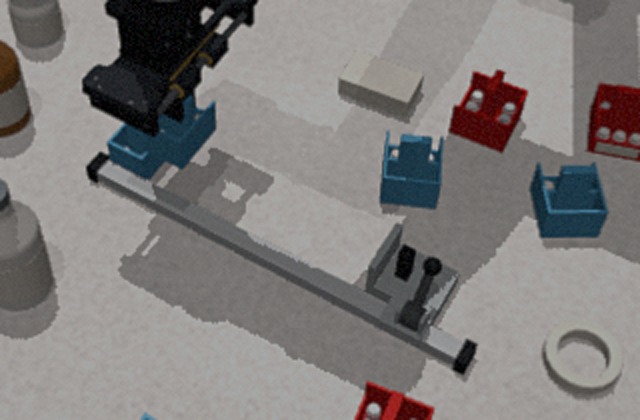

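The bin is held level beside the fixed bin at (185,130), and the stop is clear at (420,270). Lowering it now.

Emit:
play_rows(commands="0 0 -0.7 0 0 0;0 0 -0.7 0 0 0;0 0 -0.35 0 0 0;0 0 -0.2 0 0 0;0 0 0 0 0 0;0 0 0 0 0 0")

```text
time_s: 15.8
tcp_pos: [0.5636, -0.1276, 0.0517]
ee_rot: [[0.0, -1.0, 0.001], [-1.0, -0.0, -0.0], [0.0, -0.001, -1.0]]
wrist_force: [0.9, 0.7, -1.2]
gripper_width: 0.111
gripper_force: 30.0
```

Emit:
play_rows(commands="0.03 -0.05 0 0 0 0;0 -0.05 0 0 0 0;0 -0.05 0 0 0 0;0 -0.05 0 0 0 0;0 0 0 0 0 0;0 0 0 0 0 0")

```text
time_s: 16.4
tcp_pos: [0.5641, -0.1331, 0.0513]
ee_rot: [[0.0, -1.0, 0.0], [-1.0, -0.0, 0.0], [-0.0, -0.0, -1.0]]
wrist_force: [-1.7, 4.3, 0.8]
gripper_width: 0.112
gripper_force: 30.0
```

Emit:
play_rows(commands="0 0.03 -0.04 0 0 0;0 0 -0.03 0 0 0;0 0 0 0 0 0;0 -0.04 0 0 0 0;0 0 0 0 0 0;0 0 0 0 0 0")

```text
time_s: 17.0
tcp_pos: [0.564, -0.1331, 0.0494]
ee_rot: [[0.0, -1.0, 0.0], [-1.0, -0.0, 0.001], [-0.001, -0.0, -1.0]]
wrist_force: [-2.6, 5.6, 4.9]
gripper_width: 0.111
gripper_force: 30.0
```

Emit:
play_rows(commands="0 0 0 0 0 0;0 0 0 0 0 0;0 0 0 0 0 0;0 0 0.5 0 0 0;0 0 1 0 0 0;0 0 1 0 0 0;0 0 1 0 0 0;0 0 0 0 0 0", grip=40)

```text
time_s: 17.8
tcp_pos: [0.567, -0.1346, 0.1586]
ee_rot: [[0.001, -1.0, 0.01], [-1.0, -0.001, -0.001], [0.001, -0.01, -1.0]]
wrist_force: [0.5, 0.1, -0.3]
gripper_width: 0.456
gripper_force: 0.0
```

Emit:
play_rows(commands="-0.65 -0.54 0 0 0 0.36;-0.65 -0.54 0 0 0 0.36;-0.65 -0.54 0 0 0 0.36;-0.65 -0.54 0 0 0 0.36;-0.65 -0.54 0 0 0 0.36;-0.65 -0.54 0 0 0 0.36;-0.65 -0.54 0 0 0 0.36;-0.65 -0.54 0 0 0 0.36;0 0 0 0 0 0;0 0 0 0 0 0", grip=50)

```text
time_s: 18.8
tcp_pos: [0.4076, -0.2639, 0.1535]
ee_rot: [[0.417, -0.909, -0.0], [-0.909, -0.417, -0.0], [-0.0, 0.0, -1.0]]
wrist_force: [-0.5, -0.3, 0.3]
gripper_width: 0.573
gripper_force: 0.0
```

```bash
python3 m.py; python3 m2.py 2>/dev/null| grep -E "jar|brown"
```

```text
top
[253. 275.] rim [443.  86.] [59. 59.] 23 tab [441.  85.] [10. 32.] 25 0.076 75 56
[388. 289.] rim [ 399. -245.] [60. 15.] 14 tab [ 400. -256.] [11. 36.] 47 0.077 22 14
[194. 296.] rim [393. 240.] [62. 59.] 33 tab [392. 240.] [10. 30.] 35 0.076 91 52
scene
[490.   5.] rim [-545. -119.] [44.  8.] 82 tab [-539. -122.] [53. 20.] 86 0.077 13 103
[563.  14.] rim [-543.   95.] [78.  8.] 86 tab [-539.   95.] [23. 85.] 0 0.106 21 771
[280. 183.] rim [ 413. -262.] [64. 46.] 26 tab [ 410. -264.] [13. 31.] 28 0.072 182 65
[280. 245.] rim [ 566. -155.] [66. 94.] 1 tab [ 565. -156.] [13. 81.] 1 0.073 434 167
[406. 255.] rim [446.  86.] [66. 60.] 23 tab [444.  85.] [15. 32.] 23 0.073 259 96
[484. 271.] rim [396. 241.] [66. 61.] 33 tab [396. 241.] [14. 33.] 32 0.073 320 98
```

Emit:
play_rows(commands="0.05 0 -1 0 0 0;0 0 -1 0 0 0;0 0 -0.8 0 0 0;0 0 -0.45 0 0 0;0 0 -0.17 0 0 0;0 0 0 0 0 0;0 0 0 0 0 0")

```text
time_s: 19.7
tcp_pos: [0.4103, -0.2635, 0.0519]
ee_rot: [[0.419, -0.908, 0.001], [-0.908, -0.419, -0.001], [0.001, -0.001, -1.0]]
wrist_force: [0.5, 0.5, 0.9]
gripper_width: 0.576
gripper_force: 0.0
```

Emit:
play_rows(commands="0 0 0 0 0 0;0 0 0 0 0 0;0 0 0 0 0 0;0 0 0 0 0 0;0 0 0 0 0 0;0 0 0 0 0 0;0 0 0 0 0 0", grip=0)

```text
time_s: 20.4
tcp_pos: [0.4091, -0.2634, 0.051]
ee_rot: [[0.418, -0.908, -0.001], [-0.908, -0.418, 0.0], [-0.001, 0.0, -1.0]]
wrist_force: [-0.5, -0.9, -2.2]
gripper_width: 0.11
gripper_force: 30.0
```

Emit:
play_rows(commands="0 0 0.5 0 0 0;0 0 0.8 0 0 0;0 0 0.7 0 0 0;0 0.7 0 0 0 -0.24;0 0.9 0 0 0 -0.24;0 0.9 0 0 0 -0.24;0 0.9 0 0 0 -0.24;0 0.9 0 0 0 -0.24;0 0.9 0 0 0 -0.24;0.3 0.82 0 0 0 -0.24;0.6 0 0 0 0 -0.24;0.8 0 0 0 0 -0.24;0.8 0 0 0 0 -0.24;0.8 0 0 0 0 -0.24;0.8 0 0 0 0 -0.24;0.6 0 0 0 0 0;0.45 0 0 0 0 0;0 0 0 0 0 0;0 0 0 0 0 0;0 0 0 0 0 0")

```text
time_s: 22.4
tcp_pos: [0.5628, -0.0829, 0.1109]
ee_rot: [[-0.0, -1.0, -0.001], [-1.0, 0.0, 0.0], [-0.0, 0.001, -1.0]]
wrist_force: [-0.4, 1.2, -1.6]
gripper_width: 0.115
gripper_force: 30.0
```

Emit:
play_rows(commands="0.02 0 -0.7 0 0 0;0 0 -0.7 0 0 0;0 0 -0.35 0 0 0;0 0 -0.2 0 0 0;0 0 0 0 0 0;0 -0.05 0 0 0 0;0 -0.05 0 0 0 0;0 -0.05 0 0 0 0;0 -0.03 0 0 0 0;0 0 0 0 0 0;0 0 0 0 0 0")

```text
time_s: 23.5
tcp_pos: [0.5652, -0.0866, 0.0537]
ee_rot: [[0.0, -1.0, 0.002], [-1.0, -0.0, 0.002], [-0.002, -0.002, -1.0]]
wrist_force: [-0.9, 7.4, 1.0]
gripper_width: 0.111
gripper_force: 29.9
```

Contact made. I'll ease back, lower 2.5 mm, press again and release.

Emit:
play_rows(commands="-0.03 0.07 -0.04 0 0 0;0 0 -0.04 0 0 0;0 0 -0.02 0 0 0;0 -0.06 0 0 0 0;0 0 0 0 0 0;0 0 0 0 0 0")

```text
time_s: 24.1
tcp_pos: [0.5638, -0.0866, 0.0508]
ee_rot: [[0.0, -1.0, 0.001], [-1.0, -0.0, 0.002], [-0.002, -0.001, -1.0]]
wrist_force: [-3.1, 8.6, 5.6]
gripper_width: 0.112
gripper_force: 30.0
```

Emit:
play_rows(commands="0 0 0 0 0 0;0 0 0 0 0 0;0 0 0 0 0 0;0 0 0.5 0 0 0;0 0 1 0 0 0;0 0 1 0 0 0;0 0 1 0 0 0;0 0 0 0 0 0", grip=50)

```text
time_s: 24.9
tcp_pos: [0.5667, -0.0885, 0.1595]
ee_rot: [[0.001, -1.0, 0.01], [-1.0, -0.001, -0.001], [0.001, -0.01, -1.0]]
wrist_force: [0.6, -0.4, -0.3]
gripper_width: 0.566
gripper_force: 0.0
```

Emit:
play_rows(commands="-0.5 0.725 0 0 0 0.356;-0.5 0.725 0 0 0 0.356;-0.5 0.725 0 0 0 0.356;-0.5 0.725 0 0 0 0.356;-0.5 0.725 0 0 0 0.356;-0.5 0.725 0 0 0 0.356;-0.5 0.725 0 0 0 0.356;-0.5 0.725 0 0 0 0.356;0 0 0 0 0 0;0 0 0 0 0 0")

```text
time_s: 25.9
tcp_pos: [0.4435, 0.086, 0.1545]
ee_rot: [[0.415, -0.91, -0.0], [-0.91, -0.415, -0.0], [0.0, 0.0, -1.0]]
wrist_force: [0.5, -0.5, -0.1]
gripper_width: 0.574
gripper_force: 0.0
```

```bash
python3 m.py
```

```text
top
[338. 231.] rim [ 563. -133.] [ 64. 137.] 0 tab [ 562. -134.] [ 11. 121.] 1 0.076 210 134
[196. 298.] rim [385. 235.] [42. 58.] 34 tab [393. 241.] [10. 30.] 37 0.077 53 50
scene
[499.   6.] rim [-546.  -98.] [10. 94.] 3 tab [-541.  -97.] [ 32. 100.] 11 0.079 26 288
[406. 255.] rim [446.  86.] [65. 60.] 23 tab [446.  86.] [13. 31.] 26 0.073 252 85
[484. 271.] rim [397. 241.] [65. 61.] 32 tab [396. 240.] [14. 33.] 31 0.073 316 96
```

Three bins are flush, 137 mm against the ideal 138. Grasping the wide one.

Emit:
play_rows(commands="0 0 -1 0 0 0;0 0 -1 0 0 0;0 0 -0.8 0 0 0;0 0 -0.5 0 0 0;0 0 -0.18 0 0 0;0 0 0 0 0 0;0 0 0 0 0 0")

```text
time_s: 26.7
tcp_pos: [0.4444, 0.086, 0.0509]
ee_rot: [[0.414, -0.91, 0.001], [-0.91, -0.414, 0.0], [0.0, -0.001, -1.0]]
wrist_force: [0.1, -0.3, 0.1]
gripper_width: 0.572
gripper_force: 0.0
```

Emit:
play_rows(commands="0 0 0 0 0 0;0 0 0 0 0 0;0 0 0 0 0 0;0 0 0 0 0 0;0 0 0 0 0 0;0 0 0 0 0 0;0 0 0 0 0 0", grip=0)

```text
time_s: 27.4
tcp_pos: [0.4432, 0.0858, 0.0502]
ee_rot: [[0.414, -0.91, -0.001], [-0.91, -0.414, -0.0], [-0.0, 0.001, -1.0]]
wrist_force: [-0.9, 0.2, -0.6]
gripper_width: 0.114
gripper_force: 29.9
```

Emit:
play_rows(commands="0 0 0.5 0 0 0;0 0 0.8 0 0 0;0 0 0.7 0 0 0;0 -0.8 0 0 0 -0.285;0 -0.9 0 0 0 -0.285;0 -0.9 0 0 0 -0.285;0.3 -0.8 0 0 0 -0.285;0.6 -0.43 0 0 0 -0.285;0.7 0 0 0 0 -0.285;0.7 0 0 0 0 -0.285;0.7 0 0 0 0 -0.285;0.6 0 0 0 0 -0.285;0.41 0 0 0 0 -0.285;0 0 0 0 0 0;0 0 0 0 0 0")

```text
time_s: 28.9
tcp_pos: [0.5629, -0.029, 0.1095]
ee_rot: [[0.0, -1.0, -0.002], [-1.0, -0.0, -0.0], [0.0, 0.002, -1.0]]
wrist_force: [-0.4, -0.3, -1.7]
gripper_width: 0.106
gripper_force: 29.9
```

Emit:
play_rows(commands="0 0 -0.7 0 0 0;0 0 -0.7 0 0 0;0 0 -0.35 0 0 0;0 0 -0.22 0 0 0;0 0 0 0 0 0;0 0 0 0 0 0;0 -0.05 0 0 0 0;0 -0.05 0 0 0 0;0 -0.05 0 0 0 0;0 0 0 0 0 0;0 0 0 0 0 0")

```text
time_s: 30.0
tcp_pos: [0.564, -0.0335, 0.0513]
ee_rot: [[-0.0, -1.0, 0.0], [-1.0, 0.0, 0.0], [-0.0, -0.0, -1.0]]
wrist_force: [-1.0, -0.3, -2.1]
gripper_width: 0.112
gripper_force: 30.0
```

Emit:
play_rows(commands="0 -0.04 0 0 0 0;0 -0.02 -0.03 0 0 0;0 0 -0.02 0 0 0;0 0 0 0 0 0;0 0 0 0 0 0")

```text
time_s: 30.5
tcp_pos: [0.5645, -0.0341, 0.0502]
ee_rot: [[0.0, -1.0, 0.002], [-1.0, -0.0, 0.001], [-0.001, -0.002, -1.0]]
wrist_force: [-1.5, 4.4, 0.3]
gripper_width: 0.11
gripper_force: 30.0
```

Emit:
play_rows(commands="-0.02 0.02 -0.03 0 0 0;0 0 0 0 0 0;0 0 0 0 0 0;0 0 0 0 0 0;0 0 0.5 0 0 0;0 0 1 0 0 0;0 0 1 0 0 0;0 0 1 0 0 0;0 0 0 0 0 0", grip=50)

```text
time_s: 31.4
tcp_pos: [0.5663, -0.0346, 0.1587]
ee_rot: [[0.0, -1.0, 0.01], [-1.0, -0.0, 0.001], [-0.001, -0.01, -1.0]]
wrist_force: [1.0, -0.2, -0.3]
gripper_width: 0.572
gripper_force: 0.0
```

Emit:
play_rows(commands="-0.56 0.92 0 0 0 0.384;-0.56 0.92 0 0 0 0.384;-0.56 0.92 0 0 0 0.384;-0.56 0.92 0 0 0 0.384;-0.56 0.92 0 0 0 0.384;-0.56 0.92 0 0 0 0.384;-0.56 0.92 0 0 0 0.384;-0.56 0.92 0 0 0 0.384;-0.56 0.92 0 0 0 0.384;-0.56 0.92 0 0 0 0.384;0 0 0 0 0 0;0 0 0 0 0 0")

```text
time_s: 32.6
tcp_pos: [0.3948, 0.2415, 0.1534]
ee_rot: [[0.545, -0.838, -0.001], [-0.838, -0.545, -0.001], [0.0, 0.001, -1.0]]
wrist_force: [0.2, 0.3, 0.5]
gripper_width: 0.576
gripper_force: 0.0
```

```bash
python3 m.py
```

```text
top
[325. 230.] rim [ 564. -103.] [198.  64.] 89 tab [ 562. -107.] [ 12. 175.] 0 0.076 291 181
scene
[498.   6.] rim [-544. -100.] [90.  9.] 89 tab [-321.   -2.] [526.  96.] 23 0.079 21 271
[564.  15.] rim [-542.   97.] [79.  9.] 90 tab [-538.   98.] [26. 78.] 0 0.105 19 704
[484. 271.] rim [396. 241.] [65. 61.] 32 tab [396. 241.] [11. 32.] 29 0.073 310 100
```

Emit:
play_rows(commands="0 0 -1 0 0 0;0 0 -1 0 0 0;0 0 -0.8 0 0 0;0 0 -0.48 0 0 0;0 0 -0.18 0 0 0;0 0 0 0 0 0;0 0 0 0 0 0")

```text
time_s: 33.4
tcp_pos: [0.396, 0.2415, 0.0507]
ee_rot: [[0.544, -0.839, 0.001], [-0.839, -0.544, 0.001], [-0.0, -0.001, -1.0]]
wrist_force: [-0.0, -0.8, 0.2]
gripper_width: 0.577
gripper_force: 0.0
```

Emit:
play_rows(commands="0 0 0 0 0 0;0 0 0 0 0 0;0 0 0 0 0 0;0 0 0 0 0 0;0 0 0 0 0 0;0 0 0 0 0 0;0 0 0 0 0 0", grip=0)

```text
time_s: 34.1
tcp_pos: [0.3951, 0.2412, 0.0498]
ee_rot: [[0.544, -0.839, -0.0], [-0.839, -0.544, -0.0], [0.0, 0.001, -1.0]]
wrist_force: [-0.3, -0.6, -2.1]
gripper_width: 0.116
gripper_force: 30.0
```

Emit:
play_rows(commands="0 0 0.5 0 0 0;0 0 0.8 0 0 0;0 0 0.7 0 0 0;0 -0.8 0 0 0 -0.32;0 -1 0 0 0 -0.32;0 -1 0 0 0 -0.32;0 -1 0 0 0 -0.32;0 -1 0 0 0 -0.32;0 -1 0 0 0 -0.32;0.3 -0.8 0 0 0 -0.32;0.6 -0.4 0 0 0 -0.32;0.8 0 0 0 0 -0.32;0.8 0 0 0 0 -0.32;0.8 0 0 0 0 -0.32;0.8 0 0 0 0 -0.32;0.8 0 0 0 0 0;0.5 0 0 0 0 0;0.21 0 0 0 0 0;0 0 0 0 0 0;0 0 0 0 0 0")

```text
time_s: 36.1
tcp_pos: [0.5625, 0.0313, 0.1096]
ee_rot: [[-0.001, -1.0, -0.002], [-1.0, 0.001, -0.0], [0.0, 0.002, -1.0]]
wrist_force: [-0.5, 0.2, -1.4]
gripper_width: 0.112
gripper_force: 30.0
```

Emit:
play_rows(commands="0 0 -0.7 0 0 0;0 0 -0.7 0 0 0;0 0 -0.35 0 0 0;0 0 -0.23 0 0 0;0 0 0 0 0 0;0 0 0 0 0 0;0 -0.05 0 0 0 0;0 -0.05 0 0 0 0;0 -0.05 0 0 0 0;0 -0.03 0 0 0 0;0 0 0 0 0 0;0 0 0 0 0 0")

```text
time_s: 37.3
tcp_pos: [0.5637, 0.0259, 0.0507]
ee_rot: [[-0.0, -1.0, 0.0], [-1.0, 0.0, -0.0], [0.0, -0.0, -1.0]]
wrist_force: [-0.5, -0.5, -1.9]
gripper_width: 0.11
gripper_force: 30.0
```

Emit:
play_rows(commands="0 -0.03 0 0 0 0;0 -0.03 -0.03 0 0 0;0 -0.03 -0.02 0 0 0;0 0 0 0 0 0;0 0 0 0 0 0")

```text
time_s: 37.8
tcp_pos: [0.5643, 0.025, 0.0497]
ee_rot: [[0.0, -1.0, 0.002], [-1.0, -0.0, 0.002], [-0.002, -0.002, -1.0]]
wrist_force: [-1.4, 6.3, 2.2]
gripper_width: 0.112
gripper_force: 30.0
```

Emit:
play_rows(commands="-0.02 0.03 -0.01 0 0 0;0 0 0 0 0 0;0 0 0 0 0 0;0 0 0 0 0 0;0 0 0.5 0 0 0;0 0 1 0 0 0;0 0 1 0 0 0;0 0 1 0 0 0;-1 0.8 0 0 0 0;-1 1 0 0 0 0;-1 1 0 0 0 0;-1 0.9 0 0 0 0;-1 0 0 0 0 0;-1 0 0 0 0 0;0 0 0 0 0 0;0 0 0 0 0 0", grip=45)

```text
time_s: 39.4
tcp_pos: [0.3831, 0.1354, 0.1544]
ee_rot: [[0.001, -1.0, 0.001], [-1.0, -0.001, 0.001], [-0.001, -0.001, -1.0]]
wrist_force: [1.3, -0.2, 0.8]
gripper_width: 0.514
gripper_force: 0.0
```

```bash
python3 m.py; sed -e 's/>-.15)&(Q\[:,1\]<.02)/>0.09)\&(Q[:,1]<.25)/' m2.py > m3.py; python3 m3.py 2>/dev/null| grep -E "knob|ball|plate"; python3 - <<'E'
from h import *
im,_,_=snap("scene"); cv2.imwrite("pics/s4.png",cv2.resize(im[170:380,200:520],None,fx=2,fy=2,interpolation=cv2.INTER_CUBIC))
E
```

```text
top
[313. 230.] rim [562. -73.] [ 63. 258.] 0 tab [562. -76.] [ 11. 236.] 0 0.076 374 237
scene
[498.   6.] rim [-546.  -97.] [84. 13.] 88 tab [-541. -100.] [98. 27.] 90 0.079 21 264
knob 28 [0.555 0.131 0.06 ] [0.596 0.169 0.067] [0.561 0.136 0.063]
ball 0   [nan nan nan]
plate 78 [0.53  0.109 0.049] [0.604 0.182 0.057] [0.563 0.114 0.054]
knob 63 [0.56  0.13  0.059] [0.598 0.172 0.067] [0.57  0.14  0.062]
ball 0   [nan nan nan]
plate 106 [0.531 0.11  0.049] [0.602 0.173 0.055] [0.565 0.114 0.052]
```

View pics/s4.png

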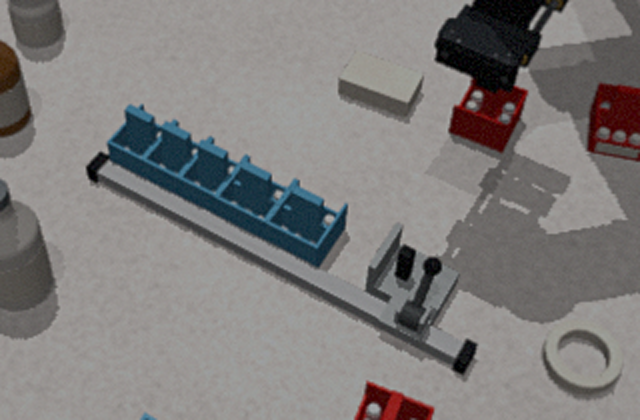

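The row is flush, with the bins spanning (110,140) to (345,230) in the crop, and the stop stands at (415,275). Next I grip the knob.

Emit:
play_rows(commands="1 0.05 0 0 0 0;1 0 0 0 0 0;1 0 0 0 0 0;1 0 0 0 0 0;1 0 0 0 0 0;0.93 0 0 0 0 0;0 0 -1 0 0 0;0 0 -1 0 0 0;0 0 -1 0 0 0;0 0 -0.6 0 0 0;0 0 -0.33 0 0 0;0 0 0 0 0 0;0 0 0 0 0 0")

```text
time_s: 40.95
tcp_pos: [0.5618, 0.1368, 0.0365]
ee_rot: [[-0.0, -1.0, 0.001], [-1.0, 0.0, 0.0], [-0.0, -0.001, -1.0]]
wrist_force: [-0.0, -0.5, 0.4]
gripper_width: 0.518
gripper_force: 0.0
```

Emit:
play_rows(commands="0 0 0 0 0 0;0 0 0 0 0 0;0 0 0 0 0 0;0 0 0 0 0 0;0 0 0 0 0 0;0 0 0 0 0 0", grip=5)

```text
time_s: 41.55
tcp_pos: [0.5636, 0.1376, 0.0365]
ee_rot: [[0.001, -1.0, 0.006], [-1.0, -0.001, 0.002], [-0.002, -0.006, -1.0]]
wrist_force: [6.3, -0.6, -2.8]
gripper_width: 0.159
gripper_force: 30.0
```

Emit:
play_rows(commands="0.06 -0.1 0 0 0 0;0 -0.2 0 0 0 0;0 -0.3 0 0 0 0;0 -0.3 0 0 0 0;0 -0.3 0 0 0 0;0 -0.2 0 0 0 0;0 -0.1 0 0 0 0;0 -0.1 0 0 0 0;0 0 0 0 0 0;0 0 0 0 0 0")

```text
time_s: 42.55
tcp_pos: [0.5637, 0.0883, 0.0365]
ee_rot: [[0.0, -1.0, 0.002], [-1.0, -0.0, -0.0], [0.0, -0.002, -1.0]]
wrist_force: [5.3, -2.1, 4.3]
gripper_width: 0.159
gripper_force: 30.0
```

Emit:
play_rows(commands="0 -0.05 0 0 0 0;0 -0.05 0 0 0 0;0 -0.05 0 0 0 0;0 -0.05 0 0 0 0;0 0 0 0 0 0;0 0 0 0 0 0")

```text
time_s: 43.15
tcp_pos: [0.5637, 0.083, 0.0365]
ee_rot: [[0.0, -1.0, 0.002], [-1.0, -0.0, 0.001], [-0.001, -0.002, -1.0]]
wrist_force: [5.5, 0.5, 4.5]
gripper_width: 0.156
gripper_force: 30.0
```

Emit:
play_rows(commands="0 -0.03 0 0 0 0;0 -0.03 0 0 0 0;0 -0.03 0 0 0 0;0 -0.03 0 0 0 0;0 0 0 0 0 0;0 0 0 0 0 0")

```text
time_s: 43.75
tcp_pos: [0.5638, 0.0828, 0.0365]
ee_rot: [[0.001, -1.0, 0.004], [-1.0, -0.001, 0.005], [-0.005, -0.004, -1.0]]
wrist_force: [1.4, 12.6, 5.7]
gripper_width: 0.156
gripper_force: 30.0
```

Firm contact at 12.6 N with the stop snug. I'll ease off, release and move to the lever.

Emit:
play_rows(commands="0 0.08 0 0 0 0;0 0 0 0 0 0;0 0 0 0 0 0")

```text
time_s: 44.05
tcp_pos: [0.5637, 0.0829, 0.0365]
ee_rot: [[0.001, -1.0, 0.003], [-1.0, -0.001, 0.002], [-0.002, -0.003, -1.0]]
wrist_force: [3.8, 5.0, 5.8]
gripper_width: 0.157
gripper_force: 30.0
```

Emit:
play_rows(commands="0 0 0 0 0 0;0 0 0 0 0 0;0 0 0 0 0 0;0 0 0.4 0 0 0;0 0 1 0 0 0;0 0 1 0 0 0;0 0 1 0 0 0;0.23 0.5 0 0 0 0;0.24 0.53 0 0 0 0;0 0 0 0 0 0;0 0 0 0 0 0", grip=40)

```text
time_s: 45.15
tcp_pos: [0.5759, 0.1127, 0.1364]
ee_rot: [[0.0, -1.0, -0.004], [-1.0, -0.0, -0.001], [0.001, 0.004, -1.0]]
wrist_force: [-0.7, 0.1, -0.1]
gripper_width: 0.458
gripper_force: 0.0
```

```bash
sed -e 's/>-.15)&(Q\[:,1\]<.02)/>0.03)\&(Q[:,1]<.25)/' m2.py > m3.py; python3 m3.py 2>/dev/null| grep -E "knob|ball|plate";python3 m.py; python3 - <<'E'
from h import *
im,_,_=snap("scene"); cv2.imwrite("pics/s5.png",cv2.resize(im[170:380,200:520],None,fx=2,fy=2,interpolation=cv2.INTER_CUBIC))
E
```

```text
knob 32 [0.554 0.076 0.061] [0.595 0.116 0.067] [0.562 0.083 0.063]
ball 398 [0.6   0.075 0.213] [0.669 0.136 0.506] [0.62  0.085 0.25 ]
plate 68 [0.53  0.034 0.049] [0.603 0.102 0.057] [0.565 0.059 0.054]
knob 21 [0.591 0.109 0.059] [0.599 0.119 0.067] [0.595 0.115 0.063]
ball 4671 [0.6   0.075 0.204] [0.674 0.151 0.498] [0.621 0.119 0.301]
plate 59 [0.568 0.032 0.049] [0.604 0.118 0.057] [0.578 0.059 0.052]
top
scene
[492.   6.] rim [-544. -116.] [11. 67.] 3 tab [-97.  24.] [965.  62.] 17 0.077 12 139
```

View pics/s5.png

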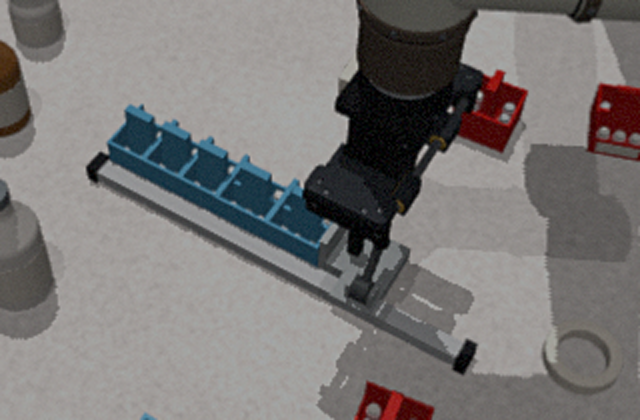

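The stop plate touches the last bin at (325,250). Now locking.

Emit:
play_rows(commands="0.07 0.03 -0.8 0 0 0;0 0 -0.8 0 0 0;0 0 -0.4 0 0 0;0 0 -0.1 0 0 0;0 0 0 0 0 0;0 0 0 0 0 0")

```text
time_s: 46.0
tcp_pos: [0.5797, 0.1136, 0.076]
ee_rot: [[-0.0, -1.0, 0.002], [-1.0, 0.0, 0.001], [-0.001, -0.002, -1.0]]
wrist_force: [0.0, -0.1, -0.5]
gripper_width: 0.458
gripper_force: 0.0
```

Emit:
play_rows(commands="0.15 0 0 0 0 0;0.15 0 0 0 0 0;0.15 0 0 0 0 0;0.15 0 0 0 0 0;0.15 0 0 0 0 0;0.15 0 0 0 0 0;0.15 0 0 0 0 0;0.15 0 0 0 0 0;0.15 0 0 0 0 0;0.15 0 0 0 0 0;0.15 0 0 0 0 0;0.15 0 0 0 0 0;0.15 0 0 0 0 0;0.15 0 0 0 0 0;0.15 0 0 0 0 0;0.15 0 0 0 0 0;0 0 0 0 0 0;0 0 0 0 0 0")

```text
time_s: 47.8
tcp_pos: [0.6502, 0.1131, 0.074]
ee_rot: [[-0.001, -1.0, -0.002], [-1.0, 0.001, -0.001], [0.001, 0.002, -1.0]]
wrist_force: [-4.1, -0.1, -0.7]
gripper_width: 0.46
gripper_force: 1.7
```

Emit:
play_rows(commands="0.07 0 0 0 0 0;0.07 0 0 0 0 0;0 0 0 0 0 0;0 0 0 0 0 0")

```text
time_s: 48.2
tcp_pos: [0.6513, 0.1136, 0.0739]
ee_rot: [[-0.001, -1.0, -0.008], [-1.0, 0.001, -0.0], [0.0, 0.008, -1.0]]
wrist_force: [-11.0, 3.4, 2.6]
gripper_width: 0.463
gripper_force: 5.3
```

The lever is at its end stop. Backing off and retreating.

Emit:
play_rows(commands="-0.35 0 0 0 0 0;0 0 0.5 0 0 0;0 0 1 0 0 0;0 0 1 0 0 0;-0.5 0.5 1 0 0 0;-1 1 0.5 0 0 0;-1 1 0 0 0 0;-1 1 0 0 0 0;-1 1 0 0 0 0;-1 1 0 0 0 0;-1 1 0 0 0 0;0 0 0 0 0 0;0 0 0 0 0 0")

```text
time_s: 49.5
tcp_pos: [0.4504, 0.3101, 0.1963]
ee_rot: [[0.002, -1.0, 0.004], [-1.0, -0.002, 0.003], [-0.003, -0.004, -1.0]]
wrist_force: [0.4, -0.3, 0.0]
gripper_width: 0.458
gripper_force: 0.0
```

```bash
python3 m3.py 2>/dev/null| grep -E "knob|ball|plate|jar|brown|alc";python3 m.py; python3 - <<'E'
from h import *
im,_,_=snap("scene"); cv2.imwrite("pics/s6.png",cv2.resize(im[170:380,200:520],None,fx=2,fy=2,interpolation=cv2.INTER_CUBIC))
E
```

```text
knob 28 [0.555 0.077 0.059] [0.568 0.09  0.067] [0.561 0.084 0.062]
ball 31 [0.628 0.108 0.081] [0.643 0.122 0.093] [0.635 0.115 0.088]
plate 95 [0.529 0.039 0.049] [0.604 0.129 0.057] [0.564 0.062 0.053]
jar [ 0.444 -0.42   0.04 ] [ 0.501 -0.372  0.092] [ 0.47  -0.394  0.085]
brown [ 0.568 -0.38   0.04 ] [ 0.633 -0.317  0.157] [ 0.59  -0.34   0.105]
alc [ 0.727 -0.224  0.04 ] [ 0.793 -0.157  0.166] [ 0.748 -0.187  0.11 ]
knob 52 [0.558 0.031 0.059] [0.574 0.092 0.067] [0.567 0.082 0.062]
ball 70 [0.632 0.107 0.079] [0.65  0.124 0.09 ] [0.643 0.116 0.086]
plate 110 [0.533 0.03  0.049] [0.593 0.091 0.057] [0.566 0.061 0.052]
jar [ 0.448 -0.42   0.04 ] [ 0.506 -0.369  0.091] [ 0.485 -0.389  0.075]
brown [ 0.574 -0.377  0.04 ] [ 0.636 -0.313  0.152] [ 0.615 -0.335  0.096]
alc [ 0.734 -0.221  0.04 ] [ 0.8   -0.156  0.163] [ 0.776 -0.177  0.105]
top
scene
[500.   6.] rim [-547.  -98.] [ 30. 101.] 15 tab [-574.  -98.] [ 92. 103.] 1 0.079 19 306
[567.  16.] rim [-544.  106.] [62. 12.] 87 tab [-537.  108.] [24. 60.] 4 0.105 19 525
```

View pics/s6.png

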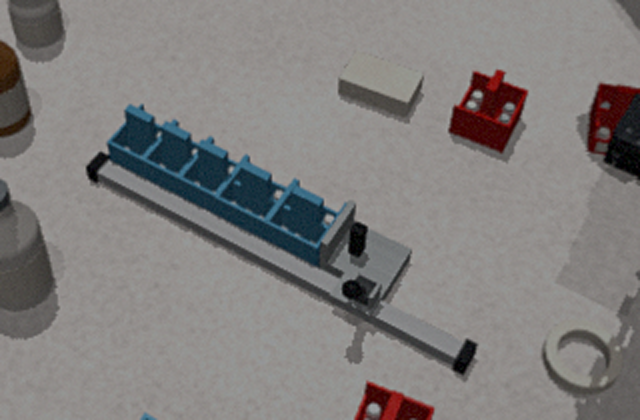

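The lever ball is at (352,290), back in its locked place. The row is tight with the stop against it, and the bottles have not moved. Handing in.

```bash
python3 -c "
from station import r
print(r.finish_job())"
```

```text
the job is handed in; nothing more can be done
None
```

The job is handed in at about 50 s: all four loose blue bins stand flush beside the fixed bin with fronts forward, the stop is snug against the last one, the lever is locked and no bottle or jar moved; the hand-in call returned no verdict.

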